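Seal the pot and open the leak-test air valve

ROBOT

A 6-joint arm with a two-finger parallel gripper is mounted at the origin on the work surface. World frame = base frame: x ahead of the robot, y to its left, z up, the work surface at z = 0. Lengths are in mm, angles in rad, forces in N, time in s.
With the tool pointing down it reaches from about 300 to 775 mm from the base axis. Payload 14.6 kg.
Tool frame: the origin (TCP) lies on the mounting face of the last link; the fingertips stand 199 mm ahead of it and the grasp point (between the pads) lies 180 mm ahead of it; z points along the fingers, y is the line along which they close (so a half turn about z gives the same grasp; the last joint's range is limited). The gripper opens to 94 mm and grips with 3 to 60 N. Pads are 16 mm wide; open, the fingers measure 119 mm over their backs; the gripper's body (75 mm by 177 mm) begins 78 mm behind the grasp point.
Start: joints at [1.11, 0.3, 1.521, -0, 1.321, -0.067], TCP at [211.032, 507.894, 404.646] pointing down, gripper open.
Joint ranges: [-3.03, 3.03], [-0.79, 2.21], [0.23, 2.52], [-1.04, 4.18], [0, 3.07], [-2.55, 2.55]. Speed limits (rad/s): [2.22, 2.22, 2.57, 3.14, 3.14, 3.14].

INTERFACE

Orientations are given as [roll, pitch, yaw] about the fixed x, y, z axes, in that order (R = Rz(yaw) Ry(pitch) Rx(roll)).
In Python, from cell import manip gives the robot as it stands. The module is installed in compiled form; this text tells all that it offers.
- The arm moves only by the shell command python3 -m creep 'ROWS' [FORCE]. ROWS is a JSON object of lists of equal length, an entry for each row: "slide": the shift along the world's x, y, z in cm, a list of three; "turn": the turn about the world's z in rad; "claw": the opening, from 0 (shut) to 1 (fully open). A call has 1 to 8 rows; each row shifts and turns the commanded pose from where the row before left it; what a row does not reach is not made up. A row lasts 1/8 s, in which the tool goes at most 62.5 mm and 10.7 degrees, less where a joint would pass 70% of its speed; a pose out of reach is approached as far as the arm can. A call with a gripper value outside its range is refused whole. The fingers move at their own pace and stop on an object; FORCE is the grip in N (left out, the last holds). Time passes only in rows, so rows that do not move let the fingers close. It gives the time, the measured TCP pose, the force, the opening and the grip force at its end, in the units of the state.
- manip.read_state(): the state, without advancing time (a new reading comes with each control period).
- manip.camera(name): name is "side" or "top" or "wrist"; returns (picture, depth): 400x640x3 uint8, red, green, blue; 400x640 float32, mm along the optical axis (not along the pixel's ray), 0 where there is no reading.
- manip.calibration(name): a dict with "intrinsics" (3x3 intrinsics, pixels), "pose" (4x4, takes a point from camera to world coordinates). Camera axes: x right, y up, looking along -z (the intrinsics and any distortion apply to the point x, -y, -z); pixel columns grow to the right and rows downward; lengths in mm; the calibration is good to about 2 mm. The wrist camera is an equidistant fisheye: a pixel r from the principal point sees the ray r / f radians off the axis. A picture is of the moment at which its call begins: read the wrist's pose just before it. calibration takes no time and is no camera call; for the wrist camera it gives the pose at the moment of the call.
- manip.sign_off(): hands the job in; it is judged then, once.
Trained networks look in the newest picture that a camera, given by its name, has taken for a name from the list of things; names that differ only in an ending like _2 or _b are one class to them, and where a whole thing is asked for, a point or a joint stands for the part that bears it (a point fixed in the world has none). Each returns a list of dicts, best first, with "score" (0 to 1); they miss things now and then, are a little off and sometimes report something else, mostly with a low value. They report only what shows in the picture. A call takes as long as a camera call. They do not tell look-alikes from the thing itself.
- manip.cut_out(query, camera): "mask" (400x640 bool, what is visible of it) and "position" ([column, row] in pixels, amid what is visible of it).
The state is a dict: "clock": time; "joints": joint angles; "qd": joint speeds; "effort": joint torques, N m; "eef_pos": TCP position; "eef_rot": TCP orientation; "wrist_force": force on the tool from outside, world axes, zero at the start; "moment": the same for the moment, N m; "finger_gap": finger opening in mm; "finger_force": force on a finger pad.
Only numpy, scipy, OpenCV 4.12 (cv2) and the standard library are available. Lean on these libraries where they do the work, as an engineer would, in place of code of your own. Each camera call takes 0.05 s, during which the arm holds its last target. There are 200 camera calls.

TASK

Get the moulded pot in the leak-test station ready: put the larger white lid on it and press it down until the lid is fully home and level on the rim all round. Only then open the air valve, turning its handle a quarter turn clockwise to its stop so that it lies in line with the pipe. Leave the smaller lid and the other things on the table where they are.

Things in the scene. Friction and masses are not known exactly. Their poses are not given: they have to be found in the camera images.
- station: Leak-test station, fixed: aluminium base 170 (x) x 340 (y) x 20 mm. At local y = -90 mm a brown pot stands upright in a nest of four dark blocks; at y = +90 mm a brass ball valve sits in a steel air pipe (22 mm thick, axis 60 mm up) that runs along local y from the pot to a dark bracket. Origin: centre of the base's underside, on the table.
- rim (a point): Centre of the mouth of the station's pot at the rim's top, 130 mm above the table. Mouth round, 110 mm across outside, 94 mm inside.
- seal (a joint): Black rubber disc just inside the pot's mouth, m: 0 at the start, its top 8 mm below the rim; grows as it is pushed down; 0.010 with the lid fully home (end of travel 0.012). Resists with about 14 N and stays where it is pushed.
- lid: The larger of two loose white lids, 0.12 kg, upright on the table. From below: plug 86 mm across, 18 mm high, lower 6 mm tapered to 74 mm; flange 120 mm across, 8 mm thick; bar handle 80 mm long (local x), 18 wide, 36 high, top 62 mm above the origin. Origin: centre of the plug's underside, z up. Laid on the pot's seal, its origin is 122 mm above the table; fully home, 112 mm.
- lid_seat (a point): Centre of the underside of the larger lid's flange, 18 mm above the lid's origin. With the lid laid on the seal it stands 10 mm above the rim point; fully home the two coincide and the flange lies level on the rim.
- valve (a joint): Quarter-turn valve handle, rad. 0 = closed stop, handle across the pipe (along the station's local -x); 1.571 = open stop, handle in line with the pipe (along local +y, away from the pot). Opens clockwise seen from above. Stays where left; about 0.2 N m of friction.
- valve_pivot (a point): On the vertical turning axis of the valve handle, at the middle height of the handle, 113 mm above the table.
- valve_grip (a point): Point in the middle of the handle's black grip, 85 mm from the turning axis, moving with the handle. The grip is a bar 85 mm long (40 to 125 mm from the axis), 18 mm wide and 22 mm high (102 to 124 mm above the table).
- small_lid: The smaller white lid, bystander: flange 80 mm across, plug 56 mm across, bar handle 60 mm long and 18 mm wide, top 62 mm above its underside. Origin: centre of its underside.
- spare_pot: Loose dark brown pot standing upside down, bystander: 110 mm across at the table, 86 mm at the top, 110 mm high. Origin: centre of its underside.
- spray: Loose spray bottle, clear body with white trigger head, bystander: 72 mm across, 170 mm high. Origin: centre of its underside.
- scraper: Loose hand tool with a wooden handle and a thin steel shaft, bystander, about 130 mm long, lying along its local x. Origin near its middle, on the table.
Things that resemble listed ones, but are neither listed nor needed, are in the scene too. What is shaped like the lid but pink or turquoise is not meant.

How it is judged:
By the outcome, as a careful person would: the job done as asked, in the order asked, and still so for the second after the job is handed in, with the robot touching nothing.
It also fails if it takes over 62 s, if anything falls off the work surface, if the arm or the gripper's body presses on something with over 40 N, if the wrist force passes 120 N, or if a joint passes its speed limit or range.

## Working session

There is one attempt and no reset: what is moved stays moved. The work goes in short steps, Python scripts to look and compute and a shell command to move; the robot and the scene stay as the last step left them, time stands still between calls to the robot, and variables do not carry over. Pictures are saved under pics/ and viewed, at most 10 in all, crops included, and the job is handed in when it is done.

```bash
mkdir -p pics; cat > h.py <<'E'
import numpy as np, cv2
from cell import manip
def cloud(name, depth):
    c=manip.calibration(name); K=np.array(c["intrinsics"]); T=np.array(c["pose"])
    v,u=np.mgrid[0:400,0:640]
    x=(u-K[0,2])/K[0,0]; y=(v-K[1,2])/K[1,1]
    if name=="wrist":
        r=np.hypot(x,y); s=np.where(r>1e-9,np.tan(np.minimum(r,1.5))/np.maximum(r,1e-9),1); x=x*s; y=y*s
    P=np.stack([x*depth,-y*depth,-depth],-1)@T[:3,:3].T+T[:3,3]
    P[depth<=0]=np.nan
    return P
E
python3 - <<'E'
from h import *
for n in ("top","side"):
    p,d=manip.camera(n); cv2.imwrite(f"pics/{n}0.png",p[...,::-1]); P=cloud(n,d); np.save(f"{n}.npy",P)
    for q in ("station","lid","small_lid","valve_grip","spare_pot","spray","scraper"):
        for o in manip.cut_out(q,n)[:4]:
            m=o["mask"]; Q=P[m]; Q=Q[~np.isnan(Q[:,0])]
            print(n,q,round(o["score"],2),np.round(o["position"]),m.sum(),np.round(np.median(Q,0)) if len(Q) else None, np.round(np.percentile(Q,99,axis=0)) if len(Q) else None)
s=manip.read_state(); print(s["clock"],s["eef_pos"],s["eef_rot"],s["finger_gap"])
print(manip.calibration("top"))
E
```

```text
top station 0.8 [226. 194.] 8176 [520. 194.  22.] [638. 357. 132.]
top lid 0.96 [421. 222.] 1598 [ 464. -321.   27.] [ 522. -268.   65.]
top lid 0.9 [462. 304.] 1679 [ 254. -425.   27.] [ 310. -375.   66.]
top lid 0.68 [391. 301.] 1690 [ 251. -236.   27.] [ 305. -182.   65.]
top small_lid 0.67 [352. 194.] 695 [ 535. -138.   27.] [ 573. -103.   66.]
top valve_grip 0.57 [187. 228.] 422 [439. 268. 122.] [514. 286. 128.]
top spare_pot 0.57 [325. 114.] 1569 [724. -65. 109.] [782. -16. 114.]
top spray 0.66 [427. 128.] 825 [ 688. -314.   99.] [ 728. -293.  173.]
top scraper 0.59 [352. 193.] 723 [ 536. -138.   27.] [ 576. -103.   66.]
side station 0.92 [284. 163.] 4065 [504. 140.  22.] [634. 372. 129.]
side lid 0.88 [361. 271.] 1165 [ 454. -331.   26.] [ 515. -271.   63.]
side lid 0.82 [279. 289.] 1377 [ 240. -247.   25.] [ 302. -181.   63.]
side lid 0.69 [323. 339.] 1791 [ 245. -439.   25.] [ 306. -375.   63.]
side lid 0.45 [376. 175.] 1141 [714. -88.  79.] [777. -22. 112.]
side small_lid 0.94 [340. 218.] 418 [ 524. -149.   29.] [ 564. -110.   64.]
side valve_grip 0.64 [248. 142.] 268 [436.
[... 251 characters left out ...]
craper 0.49 [387. 212.] 182 [ 667. -207.   19.] [ 705. -181.   29.]
0.8 [211.03864214 507.889379   404.64927488] [-3.14157017e+00 -1.22853489e-05  2.74777184e+00] 93.95572580708036
{'intrinsics': array([[407.46841019,   0.        , 322.80689179],
       [  0.        , 407.46841019, 201.83198895],
       [  0.        ,   0.        ,   1.        ]]), 'pose': array([[ 1.30278442e-02,  9.95596798e-01, -9.28293633e-02,
         4.12598261e+02],
       [-9.99895739e-01,  1.35495512e-02,  4.99199675e-03,
        -5.52138063e+01],
       [ 6.22781219e-03,  9.27546499e-02,  9.95669518e-01,
         1.10542073e+03],
       [ 0.00000000e+00,  0.00000000e+00,  0.00000000e+00,
         1.00000000e+00]])}
```

View pics/top0.png

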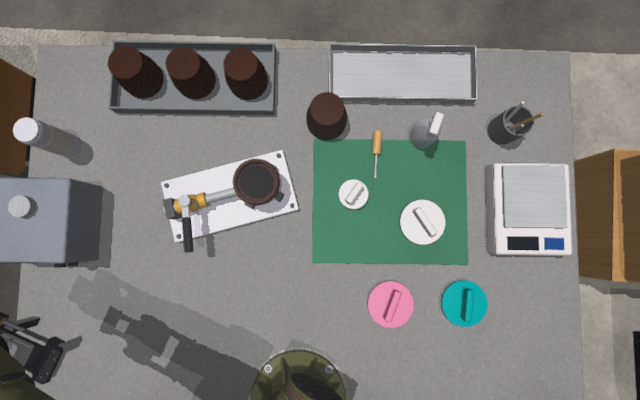

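View pics/side0.png

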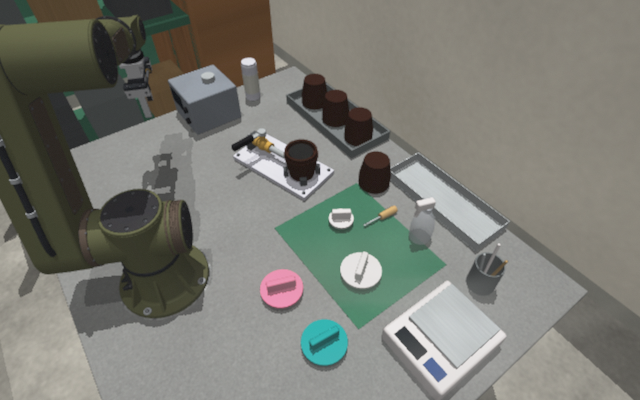

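The top picture shows the large white lid at (423,222), with its bar running diagonally. The small lid is at (353,194), the pot's mouth at (257,180), and the valve handle hangs down from (185,205) to (188,250). The side picture agrees.

```bash
python3 - <<'E'
from h import *
for n in ("top","side"):
    P=np.load(n+".npy"); Q=P[~np.isnan(P[...,0])]
    near=lambda c,r:np.hypot(*(Q[:,:2]-c).T)<r
    f=Q[near((464,-325),80)&(Q[:,2]>22)&(Q[:,2]<32)]
    (c,r)=cv2.minEnclosingCircle(f[:,:2].astype(np.float32)); print(n,"flange",c,r)
    b=Q[near(c,60)&(Q[:,2]>56)]; print(" bar",cv2.minAreaRect(b[:,:2].astype(np.float32)),np.median(b[:,2]), cv2.fitLine(b[:,:2].astype(np.float32),2,0,.01,.01).ravel())
    g=Q[near((520,100),90)&(Q[:,2]>123)]; print(" rim",cv2.minEnclosingCircle(g[:,:2].astype(np.float32)),len(g))
    k=Q[near((440,268),65)&(Q[:,2]>112)]; print(" grip",cv2.minAreaRect(k[:,:2].astype(np.float32)),len(k),np.median(k[:,2]))
s=manip.cut_out
P=np.load("top.npy"); p=cv2.imread("pics/top0.png")
m=(P[...,2]>12)&(P[...,2]<30)&(p.min(2)>150)&(np.hypot(P[...,0]-510,P[...,1]-180)<200)
print("base",cv2.minAreaRect(P[m][:,:2].astype(np.float32)))
E
```

```text
top flange (465.26580810546875, -324.7142639160156) 60.273319244384766
 bar ((464.69970703125, -324.1219482421875), (79.91185760498047, 18.33283805847168), 33.71708297729492) 61.90957325026034 [   0.8259786    0.5637015  464.65253   -323.49265  ]
 rim ((553.7514038085938, 105.25833892822266), 55.17896270751953) 776
 grip ((442.6702575683594, 271.98980712890625), (123.76306915283203, 27.690719604492188), 4.272287368774414) 432 122.31216866340571
side flange (458.40631103515625, -324.0338439941406) 60.70066452026367
 bar ((459.1857604980469, -323.7863464355469), (78.26528930664062, 17.97325897216797), 33.50776290893555) 60.33155775296996 [   0.8320535    0.5546954  458.41217   -324.72452  ]
 rim ((546.8643798828125, 106.49553680419922), 56.93318557739258) 253
 grip ((439.1116027832031, 270.6094970703125), (127.1971664428711, 26.63106918334961), 4.468274116516113) 174 119.60232600368613
base ((528.9259033203125, 191.95947265625), (170.36773681640625, 340.6533203125), 16.00704574584961)
```

```bash
python3 -m creep '{"slide":[[2.5,-5.2,0],[2.5,-5.2,0],[2.5,-5.2,0],[2.5,-5.2,0],[2.5,-5.2,0],[2.5,-5.2,0],[2.5,-5.2,0],[2.5,-5.2,0]],"turn":[-0.135,-0.135,-0.135,-0.135,-0.135,-0.135,-0.135,-0.135],"claw":[1,1,1,1,1,1,1,1]}' 20
python3 -m creep '{"slide":[[0.6,-5.2,0],[0.6,-5.2,0],[0.6,-5.2,0],[0.6,-5.2,0],[0.6,-5.2,0],[0.6,-5.2,0],[0.6,-5.2,0],[0.6,-5.2,0]],"turn":[-0.135,-0.135,-0.135,-0.135,-0.135,-0.135,-0.135,-0.135],"claw":[1,1,1,1,1,1,1,1]}'
```

```text
clock: 1.8
eef_pos: [411.4, 90.0, 405.0]
eef_rot: [3.141, -0.0, 1.663]
wrist_force: [0.4, 0.6, 0.3]
finger_gap: 93.7
finger_force: 0.0
clock: 2.8
eef_pos: [459.0, -325.9, 404.7]
eef_rot: [3.141, -0.0, 0.583]
wrist_force: [0.9, 0.2, 1.1]
finger_gap: 94.0
finger_force: 0.0
```

```bash
python3 - <<'E'
from h import *
p,d=manip.camera("wrist"); cv2.imwrite("pics/w1.png",p[...,::-1]); P=cloud("wrist",d)
s=manip.read_state(); print(s["clock"],s["eef_pos"],s["eef_rot"])
Q=P[~np.isnan(P[...,0])]; near=np.hypot(*(Q[:,:2]-(462,-324)).T)<85
for o in manip.cut_out("lid","wrist")[:3]: print(o["score"],o["position"],np.nanmedian(P[o["mask"]],0))
f=Q[near&(Q[:,2]>20)&(Q[:,2]<34)]; print(len(f),np.median(f[:,2]), cv2.minEnclosingCircle(f[:,:2].astype(np.float32)))
b=Q[near&(Q[:,2]>54)&(Q[:,2]<75)]; print(np.median(b[:,2]),cv2.minAreaRect(b[:,:2].astype(np.float32)))
E
```

```text
2.85 [ 458.75299761 -330.40129239  404.11523306] [3.14065948e+00 7.42927880e-04 5.73614847e-01]
0.9 [316.4, 167.6] [ 466.81795476 -326.06037048   25.34237376]
0.78 [169.7, 253.2] [ 270.4949179  -227.42185233   25.67760451]
0.6 [294.1, 335.2] [ 249.46037629 -426.32227384   25.94633894]
6474 25.172902707785795 ((463.6138000488281, -328.855224609375), 60.340091705322266)
60.83216059483681 ((463.9764404296875, -328.0199890136719), (78.6659927368164, 16.97226333618164), 33.10108184814453)
```

View pics/w1.png

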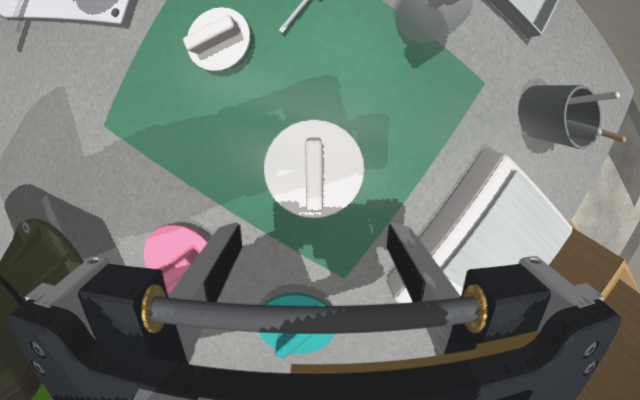

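The wrist picture shows the large white lid at (314,168), between the fingers' planes, with the bar along the pad direction. Descending onto it.

```bash
python3 -m creep '{"slide":[[0.4,0,-4.4],[0,0,-4.4],[0,0,-4.4],[0,0,-3.2],[0,0,-1.2],[0,0,0]],"turn":[0,0,0,0,0,0],"claw":[1,1,1,1,1,1]}' 20
python3 -m creep '{"slide":[[0,0,0],[0,0,0],[0,0,0],[0,0,0],[0,0,0],[0,0,0]],"turn":[0,0,0,0,0,0],"claw":[0,0,0,0,0,0]}' 30
```

```text
clock: 3.65
eef_pos: [463.2, -323.9, 228.9]
eef_rot: [-3.141, 0.0, 0.588]
wrist_force: [-0.4, 0.8, 0.2]
finger_gap: 94.2
finger_force: 0.0
clock: 4.4
eef_pos: [463.0, -324.1, 228.6]
eef_rot: [-3.142, 0.0, 0.588]
wrist_force: [-0.2, -0.5, 0.3]
finger_gap: 37.5
finger_force: 0.0
```

```bash
python3 -m creep '{"slide":[[0,0,0],[0,0,0],[0,0,0],[0,0,0]],"turn":[0,0,0,0],"claw":[0,0,0,0]}' 40
python3 -m creep '{"slide":[[0,0,1],[0,0,4],[0,0,5],[0,0,5],[0,0,3],[0,0,0]],"turn":[0,0,0,0,0,0],"claw":[0,0,0,0,0,0]}'
```

```text
clock: 4.9
eef_pos: [463.0, -324.1, 228.6]
eef_rot: [-3.141, 0.0, 0.588]
wrist_force: [-0.7, 0.5, 0.6]
finger_gap: 17.7
finger_force: 40.0
clock: 5.65
eef_pos: [462.9, -324.0, 411.1]
eef_rot: [3.137, -0.001, 0.588]
wrist_force: [0.2, -0.3, -1.3]
finger_gap: 18.0
finger_force: 40.0
```

```bash
python3 -m creep '{"slide":[[0.5,2.8,0],[1,5,0],[1,5,0],[1,5,0],[1,5,0],[1,5,0],[1,5,0],[1,5,0]],"turn":[0,0,0,0,0,0,0,0],"claw":[0,0,0,0,0,0,0,0]}'
python3 -m creep '{"slide":[[0.9,3.2,0],[0.45,2,0],[0,0,0],[0,0,0],[0,0,0]],"turn":[0,0,0,0,0],"claw":[0,0,0,0,0]}'
python3 - <<'E'
from h import *
s=manip.read_state(); print(s["eef_pos"],s["eef_rot"],s["wrist_force"])
for n in ("top","side"):
    p,d=manip.camera(n); cv2.imwrite(f"pics/{n}1.png",p[...,::-1]); P=cloud(n,d); 
    Q=P[~np.isnan(P[...,0])&(p.min(2)>120)]; f=Q[(np.hypot(*(Q[:,:2]-(551,105)).T)<80)&(Q[:,2]>195)&(Q[:,2]<212)]
    if len(f)>20: print(n,len(f),np.median(f[:,2]),cv2.minEnclosingCircle(f[:,:2].astype(np.float32)))
E
```

```text
clock: 6.65
eef_pos: [538.0, 55.6, 407.1]
eef_rot: [-3.141, 0.002, 0.588]
wrist_force: [0.4, 0.5, -2.3]
finger_gap: 17.9
finger_force: 40.0
clock: 7.28
eef_pos: [551.5, 105.0, 408.6]
eef_rot: [3.142, 0.0, 0.587]
wrist_force: [-0.6, -0.3, -1.1]
finger_gap: 17.7
finger_force: 40.0
[551.47932123 104.95243859 408.62817197] [3.14155211e+00 7.14799499e-05 5.86591300e-01] [-0.56035015 -0.27541005 -1.06511316]
top 402 206.44801520932828 ((553.408203125, 98.77517700195312), 57.33329772949219)
side 515 204.6438154463824 ((548.77001953125, 104.58914947509766), 61.410316467285156)
```

View pics/side1.png

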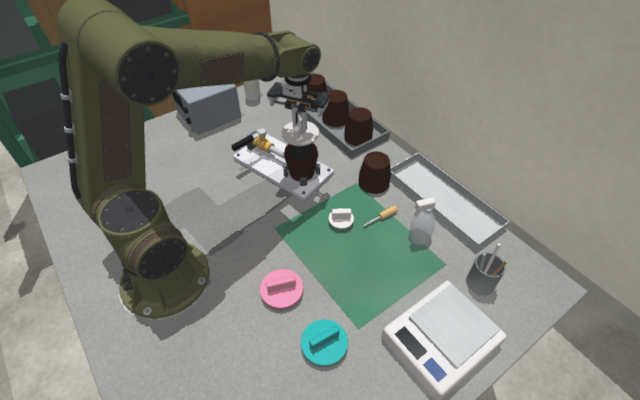

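The side picture shows the lid held level at (301,132), directly above the pot at (301,160). Lowering it.

```bash
python3 -m creep '{"slide":[[0,0,-2],[0,0,-2],[0,0,-0.6],[0,0,-0.4],[0,0,-0.4],[0,0,0]],"turn":[0,0,0,0,0,0],"claw":[0,0,0,0,0,0]}'
python3 -m creep '{"slide":[[0,0,-0.2],[0,0,-0.2],[0,0,0]],"turn":[0,0,0],"claw":[0,0,0]}'
```

```text
clock: 8.12
eef_pos: [551.6, 105.9, 354.8]
eef_rot: [3.141, -0.0, 0.588]
wrist_force: [0.2, 0.3, -1.5]
finger_gap: 17.8
finger_force: 40.0
clock: 8.5
eef_pos: [551.5, 105.9, 350.6]
eef_rot: [-3.142, -0.0, 0.588]
wrist_force: [-0.1, -0.7, -1.4]
finger_gap: 18.2
finger_force: 40.0
```

```bash
python3 -m creep '{"slide":[[0,0,-0.2],[0,0,-0.2],[0,0,-0.2],[0,0,-0.2],[0,0,0]],"turn":[0,0,0,0,0],"claw":[0,0,0,0,0]}' 60
python3 -m creep '{"slide":[[0,0,-0.1],[0,0,-0.1],[0,0,0],[0,0,0]],"turn":[0,0,0,0],"claw":[0,0,0,0]}'
```

```text
clock: 9.12
eef_pos: [551.5, 105.9, 343.8]
eef_rot: [3.141, -0.001, 0.588]
wrist_force: [-5.2, -1.1, 10.7]
finger_gap: 17.3
finger_force: 60.0
clock: 9.62
eef_pos: [551.5, 105.9, 341.9]
eef_rot: [3.141, -0.001, 0.588]
wrist_force: [-4.9, -0.7, 11.3]
finger_gap: 17.9
finger_force: 60.0
```

```bash
python3 -m creep '{"slide":[[0,0,-0.1],[0,0,-0.1],[0,0,0],[0,0,0]],"turn":[0,0,0,0],"claw":[0,0,0,0]}'
python3 -m creep '{"slide":[[0,0,-0.1],[0,0,-0.1],[0,0,0],[0,0,0]],"turn":[0,0,0,0],"claw":[0,0,0,0]}'
```

```text
clock: 10.12
eef_pos: [551.4, 105.9, 340.6]
eef_rot: [3.141, -0.001, 0.588]
wrist_force: [-8.7, -1.2, 17.7]
finger_gap: 17.6
finger_force: 60.0
clock: 10.62
eef_pos: [551.3, 105.9, 340.6]
eef_rot: [3.14, -0.002, 0.588]
wrist_force: [-18.6, -3.4, 36.5]
finger_gap: 17.3
finger_force: 60.0
```

```bash
python3 -m creep '{"slide":[[0,0,0.1],[0,0,0.1],[0,0,0],[0,0,0],[0,0,0],[0,0,0],[0,0,0],[0,0,0]],"turn":[0,0,0,0,0,0,0,0],"claw":[0,0,0,0.3,0.5,0.8,0.8,0.8]}'
python3 -m creep '{"slide":[[0,0,1],[0,0,4],[0,0,5],[0,-5,3],[0,-6,0],[0,-6,0],[0,-6,0],[0,0,0]],"turn":[0,0,0,0,0,0,0,0],"claw":[0.8,0.8,0.8,0.8,0.8,0.8,0.8,0.8]}'
python3 -m creep '{"slide":[[0,0,0],[0,0,0]],"turn":[0,0],"claw":[0.8,0.8]}'
python3 - <<'E'
from h import *
s=manip.read_state(); print(s["eef_pos"],s["eef_rot"],s["wrist_force"])
for n in ("top","side"):
    p,d=manip.camera(n); cv2.imwrite(f"pics/{n}2.png",p[...,::-1]); P=cloud(n,d); 
    ok=~np.isnan(P[...,0])&(p.min(2)>90)
    Q=P[ok&(np.hypot(P[...,0]-551,P[...,1]-105)<62)]
    f=Q[(Q[:,2]>125)&(Q[:,2]<150)]
    print(n,len(f),np.median(f[:,2]),cv2.minEnclosingCircle(f[:,:2].astype(np.float32)))
    c=f[:,:2].mean(0); A=np.c_[f[:,:2]-c,np.ones(len(f))]
    m=np.ones(len(f),bool)
    for _ in range(5):
        w=np.linalg.lstsq(A[m],f[m,2],rcond=None)[0]; m=abs(A@w-f[:,2])<3
    print(" tilt deg",np.degrees(w[:2]),w[2])
    b=Q[Q[:,2]>160]; print(" bar",np.median(b[:,2]),cv2.minAreaRect(b[:,:2].astype(np.float32)))
a=cv2.imread("pics/side2.png")[90:220,210:370]; cv2.imwrite("pics/side2c.png",cv2.resize(a,None,fx=4,fy=4,interpolation=2))
E
```

```text
clock: 11.62
eef_pos: [551.5, 105.9, 338.6]
eef_rot: [-3.142, 0.0, 0.588]
wrist_force: [0.5, -0.3, 0.3]
finger_gap: 64.5
finger_force: 0.0
clock: 12.62
eef_pos: [551.1, -127.4, 469.1]
eef_rot: [3.141, 0.0, 0.583]
wrist_force: [0.6, 0.6, -0.1]
finger_gap: 75.3
finger_force: 0.0
clock: 12.88
eef_pos: [551.6, -122.9, 469.0]
eef_rot: [3.141, -0.0, 0.589]
wrist_force: [-0.5, 0.0, -1.3]
finger_gap: 75.2
finger_force: 0.0
[ 551.60522177 -122.88400418  468.99234165] [ 3.14144790e+00 -3.18630091e-04  5.89387055e-01] [-0.49570754  0.02823291 -1.34243863]
top 1647 138.37210090127098 ((553.70703125, 104.3570556640625), 59.949527740478516)
 tilt deg [-0.0861103  -0.08841324] 138.38224508143168
 bar 173.8380495998067 ((553.511962890625, 103.98392486572266), (79.8629150390625, 17.965435028076172), 33.69292068481445)
side 570 136.7073989477326 ((549.2885131835938, 104.42280578613281), 60.81035232543945)
 tilt deg [-0.03002919  0.10714167] 136.5329933860488
 bar 171.107354001271 ((546.8906860351562, 103.32701110839844), (83.7059097290039, 19.303300857543945), 33.34325408935547)
```

View pics/side2c.png

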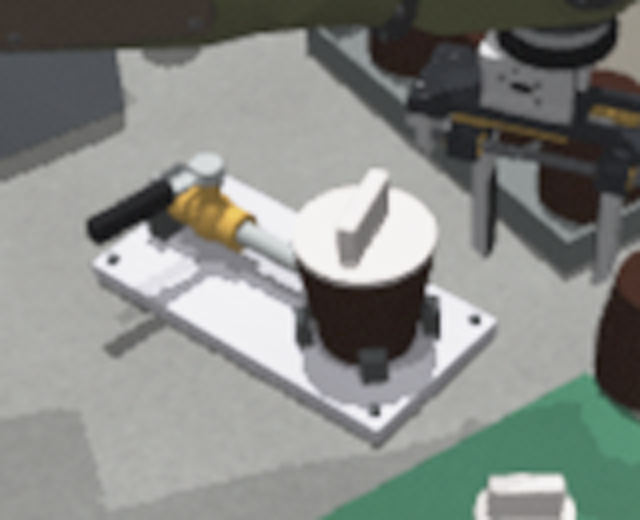

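The crop shows the lid sitting level on the rim at (365,235), with a measured tilt near 0.1° and flange top at about 138 mm, so it is fully home. The valve handle is still closed, its grip at (130,210). Next I measure the grip.

```bash
python3 - <<'E'
from h import *
for n in ("top","side"):
    p,d=manip.camera(n); P=cloud(n,d); ok=~np.isnan(P[...,0])&(np.hypot(P[...,0]-430,P[...,1]-262)<90)&(P[...,2]>100)&(P[...,2]<135)
    k=P[ok&(p.max(2)<75)]; r=cv2.minAreaRect(k[:,:2].astype(np.float32)); print(n,"grip",len(k),r,cv2.fitLine(k[:,:2].astype(np.float32),2,0,.01,.01).ravel())
    k=P[~np.isnan(P[...,0])&(P[...,2]>113)&(np.hypot(P[...,0]-503,P[...,1]-278)<35)]; print(" hub",len(k),cv2.minEnclosingCircle(k[:,:2].astype(np.float32)),k[:,2].max())
    for o in manip.cut_out("station",n)[:1]:
        m=o["mask"]&(P[...,2]>12)&(P[...,2]<28); print(" base",cv2.minAreaRect(P[m][:,:2].astype(np.float32)))
    if n=="top": cv2.imwrite("pics/top3.png",cv2.resize(p[130:270,140:320,::-1],None,fx=4,fy=4,interpolation=2))
E
```

```text
top grip 266 ((421.09808349609375, 265.6274719238281), (80.57389068603516, 15.603824615478516), 6.5954437255859375) [9.9259520e-01 1.2146932e-01 4.2077725e+02 2.6409375e+02]
 hub 188 ((493.53631591796875, 277.44854736328125), 25.66694450378418) 126.49985863397671
 base ((529.2887573242188, 191.7407684326172), (170.9261474609375, 340.25677490234375), 16.01118278503418)
side grip 151 ((416.7057189941406, 266.5143127441406), (85.53923034667969, 23.654340744018555), 6.394360542297363) [9.9368393e-01 1.1221528e-01 4.1693158e+02 2.6398657e+02]
 hub 56 ((490.3944091796875, 276.7714538574219), 22.003124237060547) 123.37426478494808
 base ((523.6795043945312, 192.04586791992188), (175.9444580078125, 342.9832763671875), 16.194164276123047)
```

View pics/top3.png

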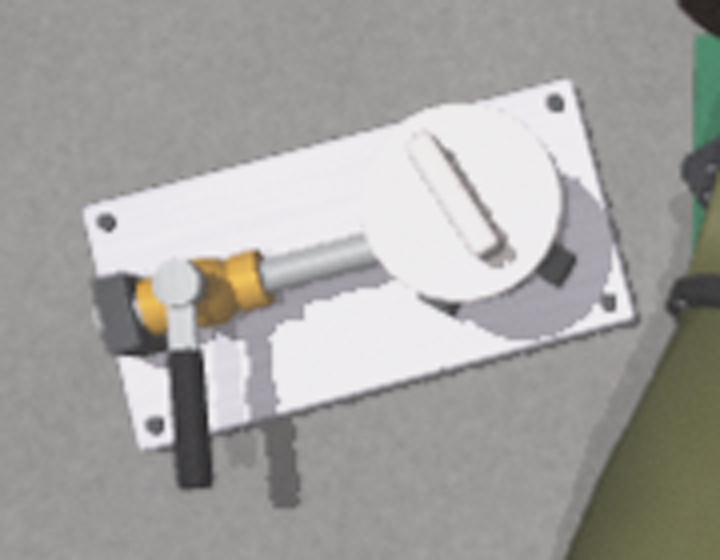

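The crop shows the handle's black grip from (185,350) to (195,485), about 9° past the exact cross position. I'll approach it with a half-turn-equivalent yaw, so the last joint has range for the sweep.

```bash
python3 -m creep '{"slide":[[-0.8,2.4,0],[-0.8,2.4,0],[-0.8,2.4,0],[-0.8,2.4,0],[-0.8,2.4,0],[-0.8,2.4,0],[-0.8,2.4,0],[-0.8,2.4,0]],"turn":[0.167,0.167,0.167,0.167,0.167,0.167,0.167,0.167],"claw":[0.6,0.6,0.6,0.6,0.6,0.6,0.6,0.6]}' 15
python3 -m creep '{"slide":[[-0.8,2.4,0],[-0.8,2.4,0],[-0.8,2.4,0],[-0.8,2.4,0],[-0.8,2.4,-2],[-0.8,2.4,-2],[-1,2.5,-2],[-1,2.5,-2]],"turn":[0.167,0.167,0.167,0.167,0.167,0.167,0.167,0.167],"claw":[0.6,0.6,0.6,0.6,0.6,0.6,0.6,0.6]}'
python3 -m creep '{"slide":[[0,0,0],[0,0,0]],"turn":[0,0],"claw":[0.6,0.6]}'
python3 - <<'E'
from h import *
s=manip.read_state(); print(s["eef_pos"],s["eef_rot"],s["joints"])
p,d=manip.camera("wrist"); cv2.imwrite("pics/w3.png",p[...,::-1]); P=cloud("wrist",d)
k=P[~np.isnan(P[...,0])&(np.hypot(P[...,0]-430,P[...,1]-262)<75)&(P[...,2]>100)&(P[...,2]<135)&(p.max(2)<90)]
print(len(k),cv2.minAreaRect(k[:,:2].astype(np.float32)),np.median(k[:,2]))
E
```

```text
clock: 14.18
eef_pos: [487.1, 68.8, 468.7]
eef_rot: [3.141, 0.0, 1.929]
wrist_force: [0.1, 1.1, 0.3]
finger_gap: 56.4
finger_force: 0.0
clock: 15.18
eef_pos: [419.0, 262.8, 388.1]
eef_rot: [3.142, 0.0, -3.018]
wrist_force: [-0.1, 0.6, 0.4]
finger_gap: 56.5
finger_force: 0.0
clock: 15.42
eef_pos: [419.8, 261.5, 389.4]
eef_rot: [3.141, 0.001, -3.026]
wrist_force: [-0.3, 0.1, -0.1]
finger_gap: 56.6
finger_force: 0.0
[419.79409287 261.5495184  389.36319963] [ 3.14143758e+00  8.29458461e-04 -3.02623396e+00] [ 4.83146626e-01  1.90058560e-01  1.69436439e+00 -1.61449934e-04
  1.25633997e+00 -1.20295859e+00]
1522 ((420.55438232421875, 268.50579833984375), (83.36563110351562, 17.708011627197266), 6.18165397644043) 123.3958168800335
```

View pics/w3.png

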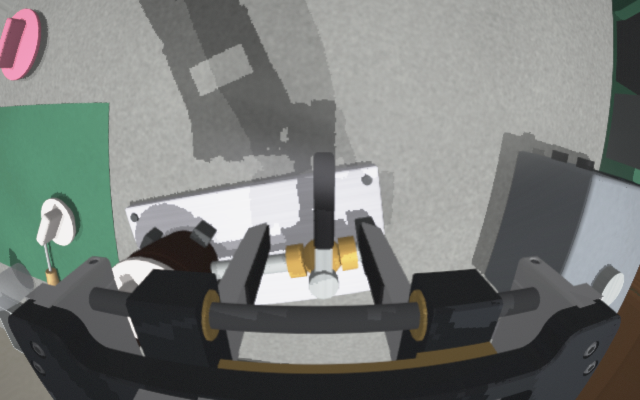

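The wrist picture shows the black grip, (324,155) to (324,245), centred between the open fingers. Descending and closing.

```bash
python3 -m creep '{"slide":[[0,0.5,-3],[0,0,-3],[0,0,-2.2],[0,0,-1],[0,0,0],[0,0,0],[0,0,0],[0,0,0]],"turn":[0,0,0,0,0,0,0,0],"claw":[0.6,0.6,0.6,0.6,0.6,0,0,0]}' 12
python3 -m creep '{"slide":[[0,0,0],[0,0,0],[0,0,0]],"turn":[0,0,0],"claw":[0,0,0]}'
```

```text
clock: 16.48
eef_pos: [419.6, 266.9, 297.1]
eef_rot: [3.141, 0.001, -3.023]
wrist_force: [0.0, 0.4, 0.8]
finger_gap: 29.7
finger_force: 0.0
clock: 16.85
eef_pos: [419.4, 267.1, 296.8]
eef_rot: [3.141, 0.0, -3.023]
wrist_force: [-2.8, 3.8, 3.4]
finger_gap: 18.2
finger_force: 12.1
```

```bash
python3 -m creep '{"slide":[[-0.05,1.5,0],[0.22,1.48,0],[0.48,1.42,0],[0.71,1.31,0]],"turn":[-0.176,-0.176,-0.176,-0.176],"claw":[0,0,0,0]}'
python3 -m creep '{"slide":[[0.93,1.17,0],[1.13,0.99,0],[1.28,0.77,0],[0,0,0]],"turn":[-0.176,-0.176,-0.176,0],"claw":[0,0,0,0]}'
```

```text
clock: 17.35
eef_pos: [432.4, 324.9, 296.7]
eef_rot: [-3.14, -0.002, 2.55]
wrist_force: [-8.1, 1.4, 7.3]
finger_gap: 18.0
finger_force: 11.9
clock: 17.85
eef_pos: [466.6, 354.5, 296.7]
eef_rot: [3.141, -0.002, 2.025]
wrist_force: [-5.1, 11.5, 3.2]
finger_gap: 18.1
finger_force: 12.0
```

Small steps to the stop, watching the force.

```bash
python3 -m creep '{"slide":[[0.7,0.3,0],[0.67,0.23,0],[0,0,0]],"turn":[-0.09,-0.085,0],"claw":[0,0,0]}'
python3 -m creep '{"slide":[[0.3,0.08,0],[0.2,0.05,0],[0,0,0]],"turn":[-0.035,-0.02,0],"claw":[0,0,0]}'
```

```text
clock: 18.23
eef_pos: [479.8, 359.5, 296.7]
eef_rot: [-3.141, -0.002, 1.852]
wrist_force: [-7.3, 7.2, 3.3]
finger_gap: 17.5
finger_force: 12.0
clock: 18.6
eef_pos: [483.7, 360.3, 296.4]
eef_rot: [-3.135, 0.0, 1.798]
wrist_force: [-24.5, -1.0, 13.7]
finger_gap: 23.1
finger_force: 11.9
```

```bash
python3 -m creep '{"slide":[[0,0,0],[0,0,0],[0,0,0],[-0.3,-0.1,0],[0,0,3],[0,0,5],[0,0,5],[0,0,2]],"turn":[0,0,0,0.05,0,0,0,0],"claw":[0.5,0.5,0.5,0.5,0.5,0.5,0.5,0.5]}'
python3 -m creep '{"slide":[[-2,-5,0],[-2,-5,0],[-2,-5,0],[-2,-5,0],[-2,-5,0],[-2,-5,0],[-2,-5,0],[0,0,0]],"turn":[0,0,0,0,0,0,0,0],"claw":[0.5,0.5,0.5,0.5,0.5,0.5,0.5,0.5]}'
python3 - <<'E'
from h import *
for n in ("top","side"):
    p,d=manip.camera(n); P=cloud(n,d); cv2.imwrite(f"pics/{n}4.png",p[...,::-1])
    k=P[~np.isnan(P[...,0])&(np.hypot(P[...,0]-481,P[...,1]-358)<65)&(P[...,2]>105)&(P[...,2]<135)&(p.max(2)<75)]
    if len(k)>20: print(n,len(k),cv2.minAreaRect(k[:,:2].astype(np.float32)),cv2.fitLine(k[:,:2].astype(np.float32),2,0,.01,.01).ravel())
    f=P[~np.isnan(P[...,0])&(np.hypot(P[...,0]-551,P[...,1]-105)<58)&(P[...,2]>125)&(P[...,2]<150)&(p.min(2)>90)]
    if len(f)>50: print(" flange",np.median(f[:,2]))
E
```

```text
clock: 19.6
eef_pos: [482.2, 358.6, 449.9]
eef_rot: [3.137, -0.001, 1.848]
wrist_force: [-0.1, -0.2, -0.6]
finger_gap: 46.9
finger_force: 0.0
clock: 20.6
eef_pos: [341.3, 6.7, 447.0]
eef_rot: [3.14, 0.001, 1.843]
wrist_force: [-0.1, 0.6, 0.5]
finger_gap: 47.0
finger_force: 0.0
top 253 ((480.5340270996094, 355.723388671875), (16.389923095703125, 82.41056823730469), 15.634861946105957) [ 2.7937052e-01 -9.6018338e-01  4.7962839e+02  3.5436279e+02]
 flange 138.47120506948045
 flange 136.7491233971079
```

View pics/top4.png

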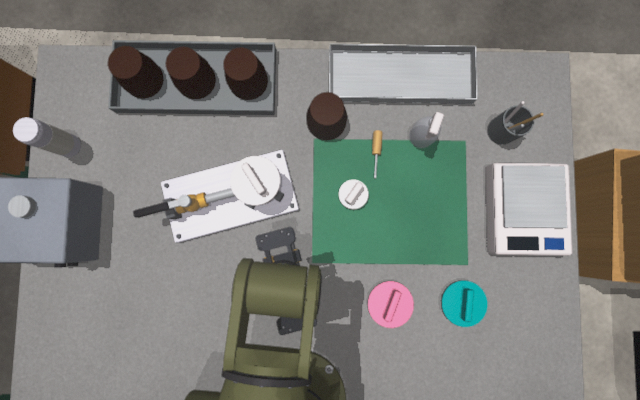

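The top picture shows the handle, (135,213) to (180,205), in line with the pipe: 16.2° against the base's 16.0°. The lid is level on the pot at (255,182) and everything else is where it was.

```bash
python3 -c "
from cell import manip
print(manip.sign_off())"
```

```text
the job is handed in; nothing more can be done
None
```

The larger white lid is pressed fully home and level on the pot's rim, the air valve was then turned clockwise to its open stop in line with the pipe, and the job is handed in at about 21 s.

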